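# Raise the enclosure sash to its working-height mark

### The arm

A 6-joint arm with a two-finger parallel gripper is mounted at the origin on the work surface. World frame = base frame: x ahead of the robot, y to its left, z up, the work surface at z = 0. Lengths are in m, angles in degrees, forces in N, time in s.
With the tool pointing down it reaches from about 0.35 to 0.875 m from the base axis. Payload 4.2 kg.
Tool frame: the origin (TCP) lies on the front face of the gripper's body, between the roots of the fingers; the fingertips stand r.nose_length ahead of it and the grasp point (between the pads) lies 54 mm ahead of it (r.nose_length is the distance from the TCP to the fingertips, in m); z points along the fingers, y is the direction in which the jaws open and shut (so a half turn about z gives the same grasp; the last joint's range is limited). The gripper opens to 85 mm and grips with 20 to 120 N. Pads are 22 mm wide; open, the fingers measure 114 mm over their backs; the gripper's body (76 mm by 85 mm) begins 54 mm behind the grasp point. The pads swing forward as they close: fully open they stand 13 mm farther back than shut.
Start: joints at [82.082, 22.042, 0.453, 0, -68.411, -14.817], TCP at [0.242, 0.576, 0.304] pointing down, gripper open.
Joint ranges: [-179.83, 179.83], [-69.29, 118.12], [-61.27, 80.66], [-181.25, 117.63], [-171.15, -9.14], [-177.46, 177.46]. Speed limits (degrees/s): [159.86, 159.86, 180, 180, 180, 180].

### API

Orientations are given as a 3x3 rotation matrix whose columns are the frame's x, y, z axes.
In Python, from cell import read_state, vision, job, r gives the robot as it stands.
- The arm moves only by the shell command python3 -m creep 'ROWS' [FORCE]. ROWS is JSON, one flat list of numbers, 7 for each row, row after row: the closure, from 0 (fully open) to 1 (shut), then the shift along the tool's x, y, z in units of 25 mm (1.0 is 25 mm), then the turn, a rotation vector about the tool's x, y, z in units of 6 degrees (1.0 is 6 degrees). In form: [gripper, x, y, z, ax, ay, az, gripper, x, y, z, ax, ay, az, ...]. A call has exactly 5 rows; each row is the pose to reach, as a shift and turn from the pose commanded when the call began, along the tool's axes at that moment; what a row does not reach only later rows make up. A row lasts 1/12 s, in which the tool goes at most 41.7 mm and 7.16 degrees, less where a joint would pass 70% of its speed; a pose out of reach is approached as far as the arm can. A call with a gripper value outside its range is refused whole. The fingers move at their own pace and stop on an object; FORCE is the grip in N (left out, the last holds). Time passes only in rows, so rows that repeat a pose let the fingers close, or fill a call up. It gives the time, the measured TCP pose, the force and the opening at its end, in the units of the state.
- read_state(): the state, without advancing time (a new reading comes with each control period).
- vision.get_image(name): name is "side" or "top"; returns the picture (400x640x3 uint8, red, green, blue); there is no depth.
- vision.get_calibration(name): a dict with "fx", "fy", "cx", "cy" (pixels), "rvec" (rotation vector, rad) and "tvec" (3), from world to camera coordinates, as OpenCV has them. Camera axes: x right, y down, z forward; pixel columns grow to the right and rows downward; lengths in m; the calibration is good to about 2 mm. A picture is of the moment at which its call begins. get_calibration takes no time and is no camera call.
- job.sign_off(): hands the job in, once; it reports no verdict.
The state is a dict: "clock": time; "q": joint angles; "joint_velocities": joint speeds; "joint_efforts": joint torques, N m; "eef_pos": TCP position; "ee_rot": TCP orientation; "wrist_force": force on the tool from outside, world axes, zero at the start; "wrist_torque": the same for the moment, N m; "finger_gap": finger opening in m.
Only numpy, scipy, OpenCV 4.12 (cv2) and the standard library are available. Lean on these libraries where they do the work, as an engineer would, in place of code of your own. Each camera call takes 0.05 s, during which the arm holds its last target.

### The job

Push the sliding front window of the bench-top enclosure gently up from beneath its lip until the underside of the lip is level with the centre of the diamond-shaped height clip, ignoring the round clip, and leave it standing there. Only push it with the fingers: do not pinch the lip, never let the window shoot up or drop, and leave the bottle, tip box and culture dish undisturbed.

Things in the scene. Friction and masses are not known exactly. Their poses are not given: they have to be found in the camera images.
- enclosure: Fixed bench-top enclosure: base plate 220 x 430 x 12 mm, clear sides, back and roof (226 mm high), white guide posts 30 x 24 mm, 420 mm tall, at x = -95, y = -140 and +140 mm. Steel rods 348 mm tall at y = -190 and +190 mm carry a height clip each. Origin under the base's centre; x points into it, away from the robot: the front with the sash faces -x. Yaw varies.
- sash (a joint): Sash (sliding window) height in m: 0 fully down (lip underside 60 mm above the bench) to 0.26 fully up. Clear pane in an aluminium frame 252 mm wide, 160 tall, 12 thick, in the plane x = -96 mm of the enclosure. Hidden counterweights balance its 1 kg: it stays where it is left, and moving it slowly up or down takes about 2 to 6 N.
- lip_edge (a point): Middle of the lower front edge of the sash's lip, nearest the robot; moves with the sash. The lip is a level aluminium ledge 240 mm wide, 10 thick, sticking out 70 mm (-x) from the sash frame's bottom; this point is at its underside. A grey strip 6 mm thick covers its top, starting 10 mm behind the edge. Below is free: the underside starts 130 to 165 mm above the bench. Axes as the enclosure's.
- diamond: Grey diamond-shaped height clip, fixed on one of the two rods (left or right varies): a square of 34 mm sides standing on its corner, 48 mm point to point, 22 mm thick in x. Origin at its centre; its two side points mark the working height, 220 to 300 mm above the bench.
- disc: Grey round height clip, 42 mm in diameter, 22 mm thick, fixed on the other rod at a height of its own. Origin at its centre. Not the mark to use.
- bottle: Small upright bottle with a blue cap, 54 mm in diameter, 110 mm tall, loose on the bench before one end of the enclosure. Origin under its centre.
- tip_box: White pipette-tip box with a clear cover, 70 x 90 mm, 62 mm tall, loose on the bench before the other end of the enclosure. Origin under its centre.
- dish: Closed clear culture dish with red medium, 90 mm in diameter, 17 mm tall, loose inside the enclosure on its base plate. Origin under its centre.

How it is judged:
By the outcome, as a careful person would: the job done as asked, in the order asked, and still so for the second after the job is handed in, with the robot touching nothing.
It also fails if it takes over 38 s, if anything falls off the work surface, if the arm or the gripper's body presses on something with over 40 N, if the wrist force passes 120 N, or if a joint passes its speed limit or range.

## Working session

There is one attempt and no reset: what is moved stays moved. The work goes in short steps, Python scripts to look and compute and a shell command to move; the robot and the scene stay as the last step left them, time stands still between calls to the robot, and variables do not carry over. Pictures are saved under pics/ and viewed, and the job is handed in when it is done.

```bash
ls; mkdir -p pics; python3 - <<'E'
from cell import read_state, vision, job, r
import cv2
print(r.nose_length); s=read_state(); print(s)
for n in("side","top"):
    cv2.imwrite(f"pics/{n}0.png",vision.get_image(n)[:,:,::-1]); print(vision.get_calibration(n))
E
```

```text
pics
0.0726
{'clock': 0.0, 'q': array([ 8.20799389e+01,  2.20900267e+01,  3.77841088e-01, -2.95837005e-02,
       -6.84110551e+01, -1.48171729e+01]), 'joint_velocities': array([ 0.00423396,  0.00833237,  0.08141262,  0.00624068, -0.03160883,
       -0.12867189]), 'joint_efforts': array([-9.46954460e-04, -3.92288840e+01,  1.88403922e+01,  4.18649286e+00,
       -4.63301971e-03,  1.03801221e-05]), 'eef_pos': array([0.24136682, 0.5760346 , 0.30281437]), 'ee_rot': array([[ 9.22213499e-01, -3.86680315e-01, -7.71907870e-04],
       [-3.86681076e-01, -9.22211193e-01, -2.06423666e-03],
       [ 8.63376044e-05,  2.20214908e-03, -9.99997572e-01]]), 'wrist_force': array([-0.26761513, -0.55900391, -0.37207806]), 'wrist_torque': array([ 0.0232075 ,  0.05022244, -0.01141246]), 'finger_gap': 0.08551056945798897}
{'fx': 376.9984447633957, 'fy': 376.9984447633957, 'cx': 315.40741147785997, 'cy': 202.2585332914896, 'rvec': array([ 2.36099832, -1.63094306,  0.24677555]), 'tvec': array([-0.23217517,  0.60083898,  0.81013077])}
{'fx': 447.5775159967321, 'fy': 447.5775159967321, 'cx': 312.11354098752963, 'cy': 203.81707867753786, 'rvec': array([ 2.11930629, -2.15930273,  0.14923094]), 'tvec': array([0.00174198, 0.61552717, 1.24987083])}
```

View pics/side0.png

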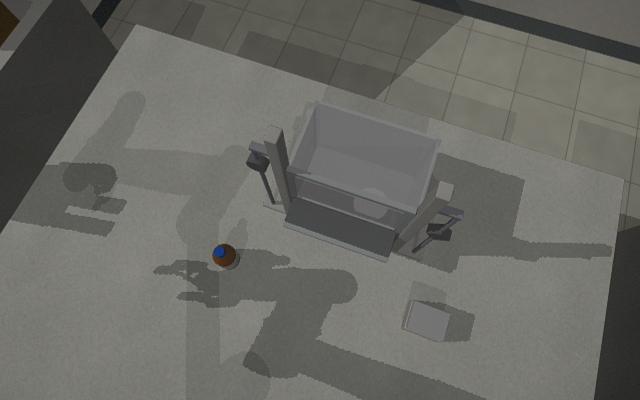

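View pics/top0.png

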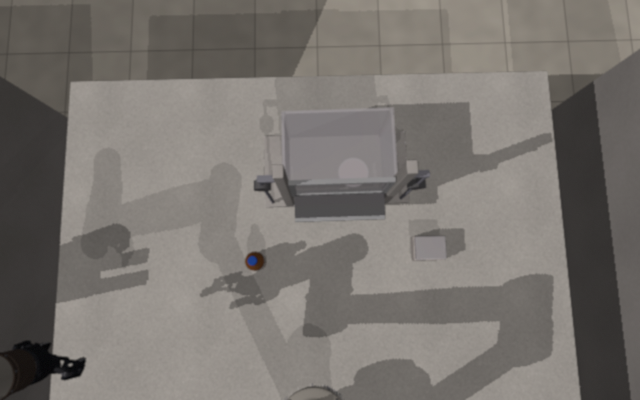

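The side view shows the clips near (258,158) and (440,230), the lip's front edge running from (285,225) to (388,258), the bottle at (224,255) and the tip box at (427,320). I'll zoom in next.

```bash
python3 - <<'E'
import cv2,numpy as np
def crop(f,x0,y0,x1,y1,k,o):
    a=cv2.imread(f)[y0:y1,x0:x1]; a=cv2.convertScaleAbs(a,alpha=1.5)
    a=cv2.resize(a,None,fx=k,fy=k,interpolation=cv2.INTER_CUBIC)
    for x in range((x0+9)//10*10,x1,10): cv2.putText(a,str(x),((x-x0)*k,8),0,.3,(0,255,255)); cv2.line(a,((x-x0)*k,10),((x-x0)*k,14),(0,255,255))
    for y in range((y0+9)//10*10,y1,10): cv2.putText(a,str(y),(0,(y-y0)*k+3),0,.3,(0,255,255))
    cv2.imwrite(o,a)
crop("pics/side0.png",235,120,315,220,6,"pics/c1.png")
crop("pics/side0.png",375,170,475,270,6,"pics/c2.png")
crop("pics/top0.png",240,150,440,230,4,"pics/c3.png")
E
```

```text
(no output)
```

View pics/c1.png

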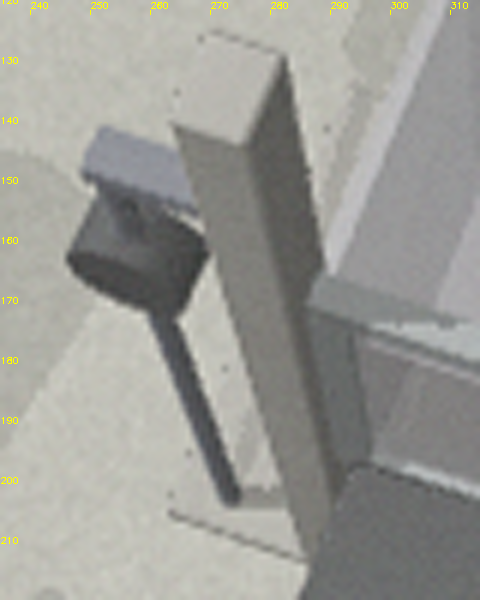

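View pics/c2.png

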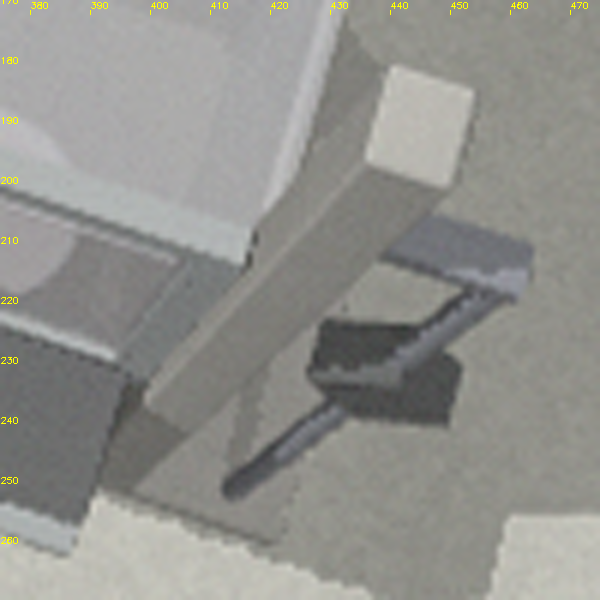

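View pics/c3.png

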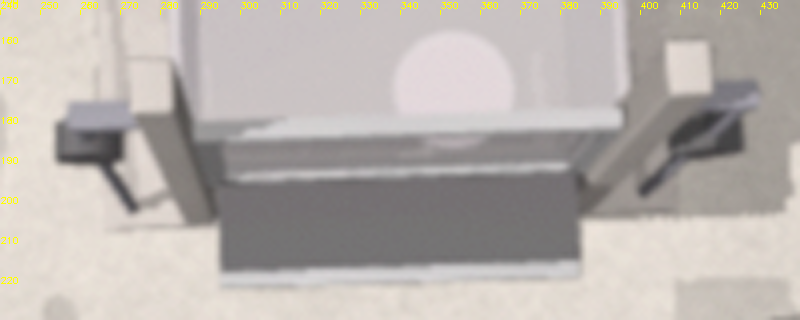

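```bash
cat > h.py <<'E'
import numpy as np, cv2
from cell import vision
C={}
for n in("side","top"):
    c=vision.get_calibration(n); R=cv2.Rodrigues(np.array(c["rvec"]))[0]
    C[n]=(np.array([[c["fx"],0,c["cx"]],[0,c["fy"],c["cy"]],[0,0,1]]),R,np.array(c["tvec"]))
def ray(n,uv):
    K,R,t=C[n]; d=R.T@np.linalg.solve(K,[uv[0],uv[1],1]); return -R.T@t,d
def onz(n,uv,z):
    o,d=ray(n,uv); return o+d*(z-o[2])/d[2]
def onplane(n,uv,p,nrm):
    o,d=ray(n,uv); return o+d*(np.dot(np.array(p)-o,nrm)/np.dot(d,nrm))
def proj(n,p):
    K,R,t=C[n]; q=K@(R@np.array(p)+t); return q[:2]/q[2]
def tri(a,b):
    o1,d1=ray("side",a);o2,d2=ray("top",b)
    s=np.linalg.lstsq(np.c_[d1,-d2],o2-o1,rcond=None)[0]
    p,q=o1+s[0]*d1,o2+s[1]*d2; return (p+q)/2,np.linalg.norm(p-q)
E
python3 - <<'E'
from h import *
np.set_printoptions(precision=4,suppress=True)
for n in C: print(n,"cam",ray(n,(0,0))[0])
L=[(268.5,126),(281,129.5),(275,144),(263.5,140.5)];Rr=[(439,181),(453,185),(448,201),(435,197)]
l=np.mean([onz("side",p,.42) for p in L],0); r=np.mean([onz("side",p,.42) for p in Rr],0)
print(l,r,np.linalg.norm(l-r))
lt=np.mean([onz("top",p,.42) for p in [(272,164.5),(281.5,164.5),(283.5,178),(273.5,178)]],0)
rt=np.mean([onz("top",p,.42) for p in [(406,160),(417,160),(417,173),(407,173)]],0)
print(lt,rt,np.linalg.norm(lt-rt))
for l,r in((l,r),(lt,rt)):
    y=(l-r)/np.linalg.norm(l-r); x=np.array([y[1],-y[0],0]); m=(l+r)/2; o=m+.095*x; print("yaw",np.degrees(np.arctan2(x[1],x[0])),"origin",o[:2])
E
```

```text
side cam [ 0.387  -0.1098  0.9536]
top cam [ 0.4229 -0.0207  1.3273]
[0.6268 0.0594 0.42  ] [ 0.631 -0.218  0.42 ] 0.27743118539580613
[0.629  0.0574 0.42  ] [ 0.6334 -0.2206  0.42  ] 0.2780491567084418
yaw 0.853949095393913 origin [ 0.7239 -0.0779]
yaw 0.90419904509887 origin [ 0.7262 -0.0801]
```

```bash
python3 - <<'E'
from h import *
np.set_printoptions(precision=4,suppress=True)
import math
a=math.radians(.88);X=np.array([math.cos(a),math.sin(a),0]);Y=np.array([-X[1],X[0],0]);O=np.array([.725,-.079,0])
def loc(p): p=p-O; return np.array([p@X,p@Y,p[2]])
print("rod bases", loc(onz("side",(273,203),.012)),loc(onz("side",(412.5,251.5),.012)),loc(onz("top",(273.5,202),.012)),loc(onz("top",(399.5,197.5),.012)))
# lip front edge corners in both views (tri)
print("lip", [ (loc(p),e) for p,e in (tri((285,227),(294.5,220.5)),tri((387.5,262),(384.5,218)))])
imgs={n:cv2.convertScaleAbs(cv2.imread(f"pics/{n}0.png"),alpha=1.5) for n in C}
# big crops
for i,(n,x0,y0,x1,y1) in enumerate([("side",240,140,275,185),("side",415,210,460,250),("top",250,170,285,210),("top",395,165,435,205)]):
    k=12; a=cv2.resize(imgs[n][y0:y1,x0:x1],None,fx=k,fy=k,interpolation=cv2.INTER_CUBIC)
    a=cv2.convertScaleAbs(a,alpha=1.6)
    for x in range(x0,x1,5): cv2.putText(a,str(x),((x-x0)*k,8),0,.3,(0,0,255))
    for y in range(y0,y1,5): cv2.putText(a,str(y),(0,(y-y0)*k+3),0,.3,(0,0,255))
    imgs[n,i]=a
A=imgs["side",0];B=imgs["side",1]
def hcat(A,B):
    h=max(A.shape[0],B.shape[0]);f=lambda z:np.pad(z,((0,h-z.shape[0]),(0,0),(0,0)))
    z=np.hstack([f(A),f(B)]); s=min(800/z.shape[1],600/h); return cv2.resize(z,None,fx=min(s,1),fy=min(s,1))
cv2.imwrite("pics/d1.png",hcat(A,B)); cv2.imwrite("pics/d2.png",hcat(imgs["top",2],imgs["top",3]))
E
```

```text
rod bases [-0.0948  0.1894  0.012 ] [-0.0949 -0.1886  0.012 ] [-0.0939  0.1858  0.012 ] [-0.0935 -0.189   0.012 ]
lip [(array([-0.1616,  0.1212,  0.0974]), np.float64(0.0011800606045068612)), (array([-0.1664, -0.1229,  0.1307]), np.float64(0.00041843884340152595))]
```

View pics/d1.png

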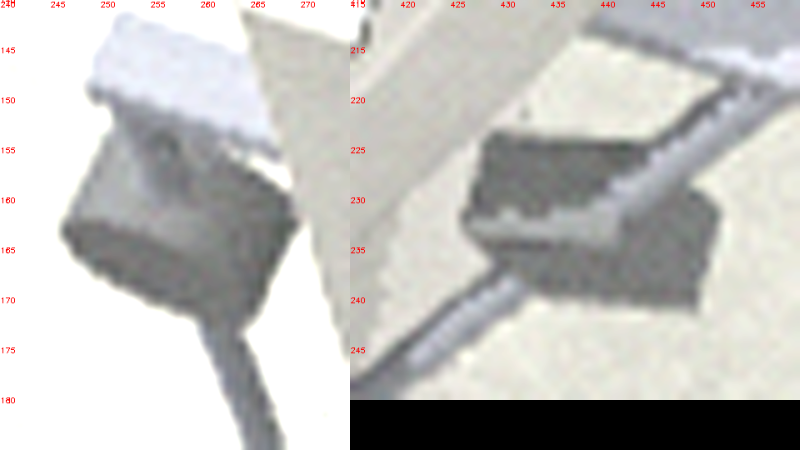

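View pics/d2.png

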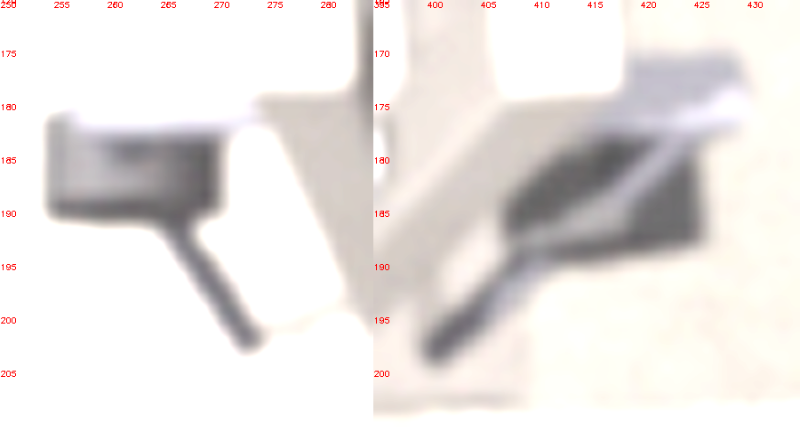

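```bash
cat >> h.py <<'E'
import math
_a=math.radians(.88);X=np.array([math.cos(_a),math.sin(_a),0]);Y=np.array([-X[1],X[0],0]);O=np.array([.725,-.079,0])
def loc(p): p=p-O; return np.array([p@X,p@Y,p[2]])
def wor(x,y,z): return O+x*X+y*Y+np.array([0,0,z])
E
python3 - <<'E'
from h import *
np.set_printoptions(precision=4,suppress=True)
for x in(-.106,-.084):
  for n,l in (("side",[(425.5,232),(435,239.5),(449,241),(451.5,231),(444,224),(428.5,223)]),("side",[(245.5,163),(253,169.5),(263,173),(268.5,162),(250.5,152)]),
    ("top",[(406.5,187),(411,190),(425,188),(425,179)]),("top",[(253.5,181),(254,190),(265,191),(270,190),(270,182)])):
    print(x,n,*[f"{p}:{np.round(loc(onplane(n,p,wor(x,0,0),X))[1:]*1000)}" for p in l])
E
```

```text
-0.106 side (425.5, 232):[-164.  232.] (435, 239.5):[-191.  205.] (449, 241):[-213.  226.] (451.5, 231):[-197.  287.] (444, 224):[-176.  310.] (428.5, 223):[-154.  288.]
-0.106 side (245.5, 163):[210. 279.] (253, 169.5):[198. 256.] (263, 173):[176. 255.] (268.5, 162):[155. 325.] (250.5, 152):[187. 345.]
-0.106 top (406.5, 187):[-162.  252.] (411, 190):[-182.  207.] (425, 188):[-212.  229.] (425, 179):[-185.  344.]
-0.106 top (253.5, 181):[193. 387.] (254, 190):[206. 282.] (265, 191):[182. 264.] (270, 190):[169. 275.] (270, 182):[159. 370.]
-0.084 side (425.5, 232):[-177.  164.] (435, 239.5):[-207.  135.] (449, 241):[-231.  157.] (451.5, 231):[-213.  224.] (444, 224):[-190.  249.] (428.5, 223):[-166.  225.]
-0.084 side (245.5, 163):[232. 215.] (253, 169.5):[219. 190.] (263, 173):[195. 189.] (268.5, 162):[172. 266.] (250.5, 152):[207. 287.]
-0.084 top (406.5, 187):[-187.  130.] (411, 190):[-210.   81.] (425, 188):[-243.  105.] (425, 179):[-213.  233.]
-0.084 top (253.5, 181):[207. 281.] (254, 190):[223. 164.] (265, 191):[196. 144.] (270, 190):[181. 156.] (270, 182):[170. 263.]
```

```bash
python3 - <<'E'
from h import *
np.set_printoptions(precision=4,suppress=True)
from scipy.optimize import least_squares
print("bottle cap",onz("side",(219,252),.11),onz("top",(252,261),.11))
print("tipbox top corners",[onz("side",p,.062) for p in((409,300),(450,310),(442,342),(403,328))])
print("dish", onz("top",(352,173),.029))
# diamond: rod xy from base
rb=(onz("side",(412.5,251.5),.012)+onz("top",(399.5,197.5),.012))/2
print("rod",rb,loc(rb))
pts=[("side",-.011,-.024,0,(449,241)),("side",-.011,.024,0,(425.5,232)),("side",-.011,0,-.024,(435,239.5)),("side",.011,-.024,0,(451.5,231)),("side",.011,0,.024,(444,224)),("side",.011,.024,0,(428.5,223)),
("top",-.011,-.024,0,(425,188)),("top",-.011,.024,0,(406.5,187)),("top",-.011,0,-.024,(411,190)),("top",.011,-.024,0,(425,179))]
def f(c,sel,xy=None):
    p0=np.array(c) if xy is None else np.array([xy[0],xy[1],c[0]])
    return np.concatenate([proj(n,p0+dx*X+dy*Y+[0,0,dz])-uv for n,dx,dy,dz,uv in pts if n in sel])
for sel in(("side",),("top",),("side","top")):
    s=least_squares(f,[.63,-.268,.227],args=(sel,)); print(sel,s.x,loc(s.x),np.sqrt(np.mean(s.fun**2)))
    s=least_squares(f,[.227],args=(sel,rb[:2])); print("  fixed rod",s.x, np.sqrt(np.mean(s.fun**2)))
# lip lower front edge: local x=-.172, y=+-.12
for n,uv in (("side",(285,227)),("side",(387.5,262)),("top",(294.5,220.5)),("top",(384.5,218))):
    print(n,loc(onplane(n,uv,wor(-.172,0,0),X)))
E
```

```text
bottle cap [0.4519 0.1555 0.11  ] [0.4527 0.1549 0.11  ]
tipbox top corners [array([ 0.5094, -0.2846,  0.062 ]), array([ 0.5211, -0.3776,  0.062 ]), array([ 0.4485, -0.3783,  0.062 ]), array([ 0.4461, -0.2893,  0.062 ])]
dish [ 0.708  -0.1294  0.029 ]
rod [ 0.6337 -0.2692  0.012 ] [-0.0942 -0.1888  0.012 ]
('side',) [ 0.6401 -0.2748  0.2055] [-0.0879 -0.1945  0.2055] 0.4246956647165743
  fixed rod [0.2263] 0.6601709864405966
('top',) [ 0.6327 -0.2664  0.2371] [-0.0952 -0.1859  0.2371] 0.9973399462051705
  fixed rod [0.2272] 1.0387966661332748
('side', 'top') [ 0.6372 -0.2726  0.2139] [-0.0908 -0.1922  0.2139] 0.7467434392755505
  fixed rod [0.2265] 0.8336879919624515
side [-0.172   0.1132  0.1456]
side [-0.172  -0.1199  0.1578]
top [-0.172   0.1163  0.1929]
top [-0.172  -0.1151  0.1795]
```

```bash
cat >> h.py <<'E'
from scipy.spatial.transform import Rotation as Ro
from cell import read_state
def fwd(pitch=0.):  # tool forward along enclosure x, pitch up positive deg
    p=math.radians(pitch); z=math.cos(p)*X+math.sin(p)*np.array([0,0,1]); y=-Y; return np.c_[np.cross(y,z),y,z]
def go(pos,R=None):
    s=read_state(); R0=s["ee_rot"]; d=R0.T@(np.array(pos)-s["eef_pos"])/.025
    w=np.zeros(3) if R is None else Ro.from_matrix(R0.T@R).as_rotvec(degrees=True)/6
    print("t",s["clock"],"pos",s["eef_pos"].round(4),"q",s["q"].round(1),"F",s["wrist_force"].round(1),"gap",round(s["finger_gap"],4)); print("shift",d.round(2),"turn",w.round(2))
E
python3 - <<'E'
from h import *
go([.40,-.082,.31],fwd(0)); go([.40,.2,.31])
E
```

```text
t 0.1 pos [0.2414 0.5761 0.3029] q [ 82.1  22.1   0.4  -0.  -68.4 -14.8] F [-0.3  0.4  0.7] gap 0.0853
shift [16.03 21.82 -0.24] turn [ 3.1  14.77 -3.07]
t 0.1 pos [0.2414 0.5761 0.3029] q [ 82.1  22.1   0.4  -0.  -68.4 -14.8] F [-0.3  0.4  0.7] gap 0.0853
shift [11.67 11.42 -0.26] turn [0. 0. 0.]
```

```bash
python3 -m creep '[1,0.6,0.8,0,0,0,0, 1,1.5,2,0,0,0,0, 1,2.4,3.3,0,0,0,0, 1,3.3,4.5,0,0,0,0, 1,4.2,5.7,0,0,0,0]' 20
python3 -m creep '[1,0.9,1.2,0,0,0,0, 1,1.8,2.4,0,0,0,0, 1,2.7,3.6,0,0,0,0, 1,3.6,4.9,0,0,0,0, 1,4.5,6.1,0,0,0,0]'
python3 -c "
from h import *
go([.40,-.082,.31],fwd(0))"
```

```text
clock: 0.52
eef_pos: [0.2832, 0.4024, 0.3033]
ee_rot: [[0.922, -0.386, -0.001], [-0.386, -0.922, -0.001], [-0.0, 0.001, -1.0]]
wrist_force: [0.3, -1.4, 0.5]
finger_gap: 0.0257
clock: 0.93
eef_pos: [0.3277, 0.218, 0.3037]
ee_rot: [[0.923, -0.386, -0.0], [-0.386, -0.923, -0.0], [-0.0, 0.0, -1.0]]
wrist_force: [0.5, -0.3, -0.1]
finger_gap: 0.0
t 0.9333 pos [0.3277 0.218  0.3037] q [ 57.6  -1.4 -29.1  -0.  -62.3   9.7] F [ 0.5 -0.3 -0.1] gap 0.0
shift [ 7.3   9.96 -0.25] turn [ 3.09 14.77 -3.08]
```

```bash
python3 -m creep '[1,0.9,1.2,-0.1,0,0,0, 1,1.8,2.4,-0.2,0,0,0, 1,2.7,3.6,-0.3,0,0,0, 1,3.6,4.9,-0.5,0,0,0, 1,4.5,6.1,-0.8,0,0,0]'
python3 -m creep '[1,0.9,1,0,0,0,0, 1,1.6,2,0,0,0,0, 1,2,3,0,0,0,0, 1,2.3,3.5,0,0,0,0, 1,2.3,3.5,0,0,0,0]'
python3 -c "
from h import *
go([.40,-.082,.31],fwd(0))"
```

```text
clock: 1.35
eef_pos: [0.372, 0.034, 0.3236]
ee_rot: [[0.922, -0.386, -0.001], [-0.386, -0.922, -0.0], [-0.001, 0.001, -1.0]]
wrist_force: [0.2, 0.3, -0.2]
finger_gap: -0.0001
clock: 1.77
eef_pos: [0.3918, -0.0688, 0.3234]
ee_rot: [[0.921, -0.39, -0.001], [-0.39, -0.921, -0.0], [-0.001, 0.001, -1.0]]
wrist_force: [0.7, 0.0, -0.8]
finger_gap: 0.0002
t 1.7667 pos [ 0.3918 -0.0688  0.3234] q [ 13.7  -1.9 -26.6   0.  -65.3  53.3] F [ 0.7  0.  -0.8] gap 0.0002
shift [0.51 0.36 0.54] turn [ 3.12 14.77 -3.12]
```

```bash
python3 - <<'E'
import numpy as np
D=[(82.08,22.09,.378,.2414,.5761,.3028),(57.6,-1.4,-29.1,.3277,.218,.3037),(13.7,-1.9,-26.6,.3918,-.0688,.3234)]
A=[];b=[]
for j1,j2,j3,x,y,z in D:
    rad=np.hypot(x,y); az=np.degrees(np.arctan2(y,x)); off=rad*np.sin(np.radians(j1-az)); r=rad*np.cos(np.radians(j1-az))
    s,c=np.sin(np.radians(j2)),np.cos(np.radians(j2)); f=np.radians(j2-j3)
    print(off,r,z)
    A+= [[1,s,np.cos(f),0],[0,c,-np.sin(f),1]]; b+=[r,z]
print(np.linalg.lstsq(np.array(A),np.array(b),rcond=None))
E
```

```text
0.15971640169975165 0.6038674035151123 0.3028
0.1598760198815891 0.3596539284740565 0.3037
0.15963576508434746 0.36435848076576316 0.3234
(array([-0.00239357,  0.56371834,  0.42436596, -0.06260482]), array([2.68330205e-08]), np.int32(4), array([2.62760222, 2.24358295, 0.24387016, 0.0506899 ]))
```

```bash
python3 -m creep '[1,0,0,-0.2,-0.9,0.4,0, 1,0,0,-0.4,-1.8,0.8,0, 1,0,0,-0.4,-2.8,1.2,0, 1,0,0,-0.4,-3.7,1.6,0, 1,0,0,-0.4,-4.6,1.95,0]'
python3 -c "
from h import *
go([.40,-.082,.31],fwd(0))"
```

```text
clock: 2.18
eef_pos: [0.3919, -0.0661, 0.3342]
ee_rot: [[0.922, -0.386, 0.005], [-0.332, -0.798, -0.504], [0.198, 0.463, -0.864]]
wrist_force: [0.3, -0.9, -0.8]
finger_gap: -0.0001
t 2.1833 pos [ 0.3919 -0.0661  0.3342] q [ 27.8  -1.3 -38.9  28.5 -69.9  25.4] F [ 0.3 -0.9 -0.8] gap -0.0001
shift [ 0.32 -0.07  1.16] turn [ 6.8  13.41  0.88]
```

```bash
cat > kin.py <<'E'
import numpy as np
from scipy.spatial.transform import Rotation as Ro
from scipy.optimize import least_squares
E=lambda s,a: Ro.from_euler(s,a,degrees=True).as_matrix()
def fk(q,p):
    a,L1,L2,h,d,off=p
    A=E('z',q[0]); 
    pos=A@np.array([a+L1*np.sin(np.radians(q[1])),-off,h+L1*np.cos(np.radians(q[1]))])
    B=A@E('y',q[1]-q[2]); pos=pos+B@[L2,0,0]
    W=B@E('x',-q[3])@E('y',-q[4])
    pos=pos+W@[d,0,0]
    # tool z = W x ; J4=J5..: tool x azimuth = J1+J6-90 when down
    T=W@np.array([[0,0,1],[0,1,0],[-1,0,0]]).T  if False else W@E('y',90)
    return pos, T
D=[([82.08,22.09,.378,0,-68.41,-14.82],[.2414,.5761,.3028],[[.922,-.387,0],[-.387,-.922,0],[0,0,-1]]),
([57.6,-1.4,-29.1,0,-62.3,9.7],[.3277,.218,.3037],[[.923,-.386,0],[-.386,-.923,0],[0,0,-1]]),
([13.7,-1.9,-26.6,0,-65.3,53.3],[.3918,-.0688,.3234],[[.921,-.39,-.001],[-.39,-.921,0],[-.001,.001,-1]]),
([27.8,-1.3,-38.9,28.5,-69.9,25.4],[.3919,-.0661,.3342],[[.922,-.386,.005],[-.332,-.798,-.504],[.198,.463,-.864]])]
s=least_squares(lambda p: np.concatenate([fk(q,p)[0]-x for q,x,_ in D]),[0,.56,.42,.17,.23,.16])
P=s.x
K=[]
for q,x,R in D:
    T=fk(q,P)[1]; M=T.T@np.array(R); K.append((np.degrees(np.arctan2(M[1,0],M[0,0])),q[5],M[2,2]))
if __name__=="__main__": print(P.round(4),s.fun.round(4)); print(K)
E
python3 kin.py
```

```text
[ 0.2713  0.5764  0.1225 -0.0155  0.1833  0.1596] [-0.0005 -0.0023 -0.0129  0.003   0.0053  0.0167 -0.0008 -0.0001  0.0027
 -0.0023 -0.0018 -0.0065]
[(np.float64(-75.15030554196889), -14.82, np.float64(0.9999977330380185)), (np.float64(-99.70524440940846), 9.7, np.float64(1.0)), (np.float64(-143.34963698987323), 53.3, np.float64(1.0)), (np.float64(-115.38722651399196), 25.4, np.float64(1.000268196944662))]
```

```bash
cat > kin2.py <<'E'
import kin; from kin import *
def fk(q,p):
    L1,L2,hd,d,o1,o2,e=p; h=hd+d
    A=E('z',q[0]); s,c=np.sin(np.radians(q[1])),np.cos(np.radians(q[1]))
    B=A@E('y',q[1]-q[2]); C4=B@E('x',-q[3]); W=C4@E('y',-q[4])
    pos=A@np.array([L1*s,-o1,h+L1*c])+B@[L2,0,0]+C4@[0,-o2,0]+W@[d,0,0]+W@[0,0,e]
    T=W@E('y',90)@E('z',-90-q[5]); return pos,T
def fit(d0,fe=0):
    return least_squares(lambda p: np.concatenate([fk(q,np.r_[p,fe])[0]-x for q,x,_ in D]),[.56,.42,-.06,d0,.08,.08])
if __name__=="__main__":
    for d0 in(.1,.25,.35):
        s=fit(d0); print(s.x.round(4),np.abs(s.fun).max())
E
python3 kin2.py
```

```text
[ 0.5651  0.4217 -0.065   0.2256 -0.001   0.1607] 0.0002319584263493213
[ 0.5651  0.4217 -0.065   0.2256 -0.001   0.1607] 0.0002319584736102942
[ 0.5651  0.4217 -0.065   0.2256 -0.001   0.1607] 0.00023195841300288622
```

```bash
cat >> kin2.py <<'E'
P=np.r_[fit(.25).x,0]
LO=np.array([-179.83,-69.29,-61.27,-181.25,-171.15,-177.46])+3; HI=np.array([179.83,118.12,80.66,117.63,-9.14,177.46])-3
def pose(az,pitch,spin=0,roll=0):
    a,p=np.radians([az,pitch]); z=np.array([np.cos(p)*np.cos(a),np.cos(p)*np.sin(a),np.sin(p)]); y=np.array([np.sin(a),-np.cos(a),0]); R=np.c_[np.cross(y,z),y,z]
    return R@E('z',spin+roll)
def ik(pos,R,q0):
    f=lambda q:(lambda x,T: np.r_[(x-pos)*10,(T-R).ravel()])(*fk(q,P))
    return least_squares(f,np.clip(q0,LO+.1,HI-.1),bounds=(LO,HI))
def chain(q):
    L1,L2,hd,d,o1,o2,e=P; A=E('z',q[0]); s,c=np.sin(np.radians(q[1])),np.cos(np.radians(q[1])); B=A@E('y',q[1]-q[2]); C4=B@E('x',-q[3]); W=C4@E('y',-q[4])
    e0=A@np.array([L1*s,0,hd+d+L1*c]); w1=e0+B@[L2,0,0]; w2=w1+C4@[0,-o2,0]; return e0,w1,w2,w2+W@[d,0,0]
E
cat > s.py <<'E'
from kin2 import *
np.set_printoptions(precision=2,suppress=True)
rng=np.random.default_rng(0)
tip=np.array([.58,-.085])
for pitch in(0,-15,-25):
  for az in(-90,-60,-40,-20,0,20,40,60,90):
    sols=[]
    for spin in(0,180):
      R=pose(az,pitch,spin); z=R[:,2]
      for _ in range(25):
        q0=rng.uniform(LO,HI); q0[0]=rng.uniform(-100,100)
        ok=True; qs=[]
        for zz in(.13,.22):
          s=ik(np.r_[tip,zz]-z*.0726,R,q0); 
          if s.cost>1e-6: ok=False;break
          q0=s.x; qs.append(s.x)
        if ok and not any(np.abs(qs[0]-t[0]).max()<2 for _,t in sols): sols.append((spin,qs))
    for sp,qs in sols:
      ch=chain(qs[0]); m=min(c[2] for c in ch)
      if m>.07: print(pitch,az,sp,"q",qs[0].round(0),qs[1].round(0),"w1",ch[1],"w2",ch[2])
E
python3 s.py
```

```text
0 -90 0 q [ 27.  49. -35.  63. -93. -84.] [ 27.  40. -35.  64. -97. -77.] w1 [0.42 0.21 0.11] w2 [0.58 0.21 0.13]
0 -90 180 q [ 27.  49. -35.  63. -93.  96.] [ 27.  40. -35.  64. -97. 103.] w1 [0.42 0.21 0.11] w2 [0.58 0.21 0.13]
0 -60 0 q [  18.   43.  -57.  102.  -92. -100.] [ 17.  32. -57. 103. -90. -89.] w1 [0.29 0.09 0.16] w2 [0.43 0.17 0.13]
0 -60 180 q [ 18.  43. -57. 102. -92.  80.] [ 17.  32. -57. 103. -90.  91.] w1 [0.29 0.09 0.16] w2 [0.43 0.17 0.13]
0 0 0 q [ -41.   48.  -48. -139.  -95.  -86.] [ -41.   29.  -47. -138.  -80.  -99.] w1 [ 0.28 -0.25  0.12] w2 [ 0.28 -0.09  0.13]
0 0 180 q [ -41.   48.  -48. -139.  -95.   94.] [ -41.   29.  -47. -138.  -80.   81.] w1 [ 0.28 -0.25  0.12] w2 [ 0.28 -0.09  0.13]
0 20 0 q [ -44.   43.  -33. -116.  -84. -103.] [ -43.   28.  -32. -114.  -77. -117.] w1 [ 0.35 -0.34  0.16] w2 [ 0.3  -0.19  0.13]
0 20 180 q [ -44.   43.  -33. -116.  -84.   77.] [ -43.   28.  -32. -114.  -77.   63.] w1 [ 0.35 -0.34  0.16] w2 [ 0.3  -0.19  0.13]
0 40 0 q [ -41.   43.  -19.  -98.  -86. -119.] [ -41.   31.  -18.  -97.  -84. -130.] w1 [ 0.44 -0.39  0.21] 
[... 3775 characters left out ...]
  -61. -157.] w1 [ 0.48 -0.3   0.37] w2 [ 0.37 -0.26  0.26]
-25 40 180 q [-32.  27. -16. -82. -61.  38.] [-30.  18. -13. -77. -61.  23.] w1 [ 0.48 -0.3   0.37] w2 [ 0.37 -0.26  0.26]
-25 60 0 q [ -30.   33.   -5.  -70.  -75. -145.] [ -29.   25.   -2.  -68.  -78. -155.] w1 [ 0.55 -0.32  0.37] w2 [ 0.44 -0.32  0.26]
-25 60 180 q [-30.  33.  -5. -70. -75.  35.] [-29.  25.  -2. -68. -78.  25.] w1 [ 0.55 -0.32  0.37] w2 [ 0.44 -0.32  0.26]
-25 90 0 q [ -24.   42.   12.  -56.  -96. -143.] [ -24.   35.   15.  -57. -102. -151.] w1 [ 0.68 -0.3   0.37] w2 [ 0.58 -0.36  0.26]
-25 90 180 q [-24.  42.  12. -56. -96.  37.] [ -24.   35.   15.  -57. -102.   29.] w1 [ 0.68 -0.3   0.37] w2 [ 0.58 -0.36  0.26]
```

```bash
cat > plan.py <<'E'
from kin2 import *
import sys
np.set_printoptions(precision=2,suppress=True,linewidth=150)
q0=np.array([27.8,-1.3,-38.9,28.5,-69.9,25.4])
R=pose(8,0,180)
best=None
qt=ik(np.array([.51,-.095,.12]),R,np.array([-42,46,-42,-128,-90,85.])); print("contact",qt.cost,qt.x)
g=ik(np.array([.42,-.105,.27]),R,qt.x); print("goal",g.cost,g.x)
N=7
qs=[q0+(g.x-q0)*k/N for k in range(N+1)]
for k in range(N+1):
    x,T=fk(qs[k],P); ch=chain(qs[k]); print(k,"TCP",x,"tip",x+T[:,2]*.0726,"w1",ch[1],"w2",ch[2])
    if k:
        x0,T0=fk(qs[k-1],P); print("   shift",T0.T@(x-x0)/.025,"turn",Ro.from_matrix(T0.T@T).as_rotvec(degrees=True)/6)
E
python3 plan.py
```

```text
contact 3.578305911297899e-30 [ -42.88   47.38  -41.95 -129.12  -89.58   89.48]
goal 1.424904736436055e-19 [ -52.31   14.61  -45.45 -116.29  -75.68   63.41]
0 TCP [ 0.39 -0.07  0.33] tip [ 0.39 -0.1   0.27] w1 [0.28 0.15 0.47] w2 [0.39 0.05 0.53]
1 TCP [ 0.3  -0.11  0.26] tip [ 0.28 -0.12  0.19] w1 [0.32 0.09 0.45] w2 [ 0.37 -0.06  0.47]
   shift [-3.33  1.23  3.41] turn [ 0.88 -4.    1.85]
2 TCP [ 0.23 -0.09  0.21] tip [ 0.19 -0.08  0.14] w1 [0.33 0.03 0.43] w2 [ 0.32 -0.13  0.41]
   shift [-2.62  0.52  2.74] turn [ 1.7  -3.67  2.  ]
3 TCP [ 0.19 -0.04  0.18] tip [0.16 0.01 0.13] w1 [ 0.34 -0.04  0.41] w2 [ 0.26 -0.16  0.35]
   shift [-2.01 -0.36  1.91] turn [ 2.51 -3.26  1.98]
4 TCP [0.21 0.02 0.18] tip [0.21 0.08 0.14] w1 [ 0.33 -0.11  0.4 ] w2 [ 0.2  -0.16  0.31]
   shift [-1.58 -1.38  1.03] turn [ 3.24 -2.8   1.78]
5 TCP [0.27 0.04 0.2 ] tip [0.3  0.1  0.18] w1 [ 0.3  -0.17  0.38] w2 [ 0.17 -0.15  0.29]
   shift [-1.32 -2.52  0.23] turn [ 3.86 -2.34  1.46]
6 TCP [0.35 0.   0.23] tip [0.41 0.04 0.22] w1 [ 0.27 -0.23  0.36] w2 [ 0.17 -0.13  0.27]
   shift [-1.22 -3.75 -0.36] turn [ 4.34 -1.9   1.06]
7 TCP [ 0.42 -0.1   0.27] tip [ 0.49 -0.09  0.27] w1 [ 0.22 -0.28  0.34] w2 [ 0.2  -0.14  0.27]
   shift [-1.21 -5.01 -0.64] turn [ 4.7  -1.51  0.64]
```

```bash
cat > plan.py <<'E'
from kin2 import *
import sys
from scipy.interpolate import PchipInterpolator
np.set_printoptions(precision=2,suppress=True,linewidth=150)
q0=np.array([27.8,-1.3,-38.9,28.5,-69.9,25.4])
R=pose(8,0,180)
qt=ik(np.array([.51,-.095,.12]),R,np.array([-42,46,-42,-128,-90,85.]))
g=ik(np.array([.42,-.105,.27]),R,qt.x)
qm=np.array([-14,16,-8,-45,-72,45.])
N=8
I=PchipInterpolator([0,.45,1],np.array([q0,qm,g.x]))
qs=[I(k/N) for k in range(N+1)]
for k in range(N+1):
    x,T=fk(qs[k],P); ch=chain(qs[k]); print(k,qs[k].round(0),"TCP",x,"tip",x+T[:,2]*.0726,"w1",ch[1],"w2",ch[2])
    if k:
        x0,T0=fk(qs[k-1],P); t=Ro.from_matrix(T0.T@T).as_rotvec(degrees=True)/6; print("   shift",T0.T@(x-x0)/.025,"turn",t,np.linalg.norm(t)*6, np.abs(qs[k]-qs[k-1]).max())
E
python3 plan.py
```

```text
0 [ 28.  -1. -39.  28. -70.  25.] TCP [ 0.39 -0.07  0.33] tip [ 0.39 -0.1   0.27] w1 [0.28 0.15 0.47] w2 [0.39 0.05 0.53]
1 [ 15.   6. -25.   7. -70.  31.] TCP [ 0.42 -0.08  0.31] tip [ 0.41 -0.09  0.24] w1 [0.41 0.11 0.51] w2 [ 0.46 -0.04  0.53]
   shift [ 1.04 -0.71  1.16] turn [ 2.3  -3.09  2.6 ] 27.860948769625665 21.86314821775363
2 [  3.  12. -14. -14. -71.  37.] TCP [ 0.46 -0.08  0.28] tip [ 0.45 -0.06  0.21] w1 [0.49 0.03 0.53] w2 [ 0.48 -0.13  0.49]
   shift [ 1.04 -1.04  1.01] turn [ 2.6  -2.56  2.16] 25.43541988540599 20.845182218874843
3 [ -8.  15.  -9. -34. -72.  42.] TCP [ 0.48 -0.08  0.26] tip [ 0.49 -0.04  0.2 ] w1 [ 0.53 -0.07  0.53] w2 [ 0.47 -0.2   0.45]
   shift [ 0.85 -0.81  0.46] turn [ 2.81 -2.06  1.78] 23.47355884067716 19.64963099997989
4 [-18.  16.  -8. -52. -72.  47.] TCP [ 0.49 -0.08  0.27] tip [ 0.51 -0.03  0.22] w1 [ 0.51 -0.17  0.53] w2 [ 0.43 -0.24  0.41]
   shift [ 0.2  -0.44 -0.32] turn [ 2.92 -1.63  1.45] 21.833651931369047 18.33911414278247
5 [-28.  16. -12. -70. -73.  51.] TCP [ 0.5  -0.09  0.28] tip [ 0.53 -0.04  0.25] w1 [ 0.47 -0.24  0.51] w2 [ 0.38 -0.26  0.38]
   shift [-0.06 -0.28 -0.53] turn [ 2.9  -1.35  1.43] 21.05732894155083 17.449420443320328
6 [-36.  16. -19. -86. -74.  56.] TCP [ 0.49 -0.1   0.29] tip [ 0.54 -0.06  0.27] w1 [ 0.4  -0.3   0.47] w2 [ 0.32 -0.25  0.33]
   shift [-0.05  0.   -0.66] turn [ 2.92 -1.05  1.64] 21.050811797265514 16.578219089082992
7 [ -45.   15.  -30. -102.  -75.   60.] TCP [ 0.46 -0.11  0.28] tip [ 0.53 -0.08  0.28] w1 [ 0.32 -0.31  0.41] w2 [ 0.26 -0.21  0.3 ]
   shift [ 0.09  0.48 -0.91] turn [ 2.99 -0.65  1.94] 21.72458531325515 15.588138372686075
8 [ -52.   15.  -45. -116.  -76.   63.] TCP [ 0.42 -0.1   0.27] tip [ 0.49 -0.09  0.27] w1 [ 0.22 -0.28  0.34] w2 [ 0.2  -0.14  0.27]
   shift [ 0.39  1.18 -1.42] turn [ 3.07 -0.09  2.29] 22.98992631072459 15.61895136249369
```

```bash
python3 -m creep '[1,0.2,-0.1,0.2,0.5,-0.6,0.5, 1,0.4,-0.3,0.5,0.9,-1.2,1, 1,0.6,-0.4,0.7,1.4,-1.9,1.6, 1,0.8,-0.6,0.9,1.8,-2.5,2.1, 1,1,-0.7,1.2,2.3,-3.1,2.6]'
python3 -m creep '[1,0.2,-0.2,0.2,0.5,-0.5,0.4, 1,0.4,-0.4,0.4,1,-1,0.9, 1,0.6,-0.6,0.6,1.6,-1.5,1.3, 1,0.8,-0.8,0.8,2.1,-2,1.7, 1,1,-1,1,2.6,-2.6,2.2]'
python3 -m creep '[1,0.2,-0.2,0.1,0.6,-0.4,0.4, 1,0.3,-0.3,0.2,1.1,-0.8,0.7, 1,0.5,-0.5,0.3,1.7,-1.2,1.1, 1,0.7,-0.6,0.4,2.2,-1.6,1.4, 1,0.8,-0.8,0.5,2.8,-2.1,1.8]'
python3 -m creep '[1,0,-0.1,-0.1,0.6,-0.3,0.3, 1,0.1,-0.2,-0.1,1.2,-0.6,0.6, 1,0.1,-0.3,-0.2,1.8,-1,0.9, 1,0.2,-0.4,-0.3,2.3,-1.3,1.2, 1,0.2,-0.4,-0.3,2.9,-1.6,1.5]'
python3 -c "
from kin2 import *
from h import go,read_state
go([.42,-.105,.27],pose(8,0,180)); print(fk(read_state()['q'],P)[0])"
```

```text
clock: 2.6
eef_pos: [0.4228, -0.075, 0.3045]
ee_rot: [[0.754, -0.639, -0.15], [-0.656, -0.741, -0.143], [-0.019, 0.206, -0.978]]
wrist_force: [-0.3, -1.2, 0.5]
finger_gap: 0.0003
clock: 3.02
eef_pos: [0.4535, -0.0767, 0.2744]
ee_rot: [[0.544, -0.83, -0.126], [-0.795, -0.558, 0.238], [-0.268, -0.029, -0.963]]
wrist_force: [-0.2, -0.2, -0.2]
finger_gap: -0.0
clock: 3.43
eef_pos: [0.4794, -0.0788, 0.2576]
ee_rot: [[0.366, -0.93, 0.034], [-0.79, -0.291, 0.54], [-0.493, -0.224, -0.841]]
wrist_force: [-1.2, -0.1, -0.6]
finger_gap: 0.0003
clock: 3.85
eef_pos: [0.4907, -0.0842, 0.2641]
ee_rot: [[0.244, -0.932, 0.269], [-0.706, 0.02, 0.708], [-0.665, -0.363, -0.653]]
wrist_force: [0.3, 0.2, 0.7]
finger_gap: -0.0
t 3.85 pos [ 0.4907 -0.0842  0.2641] q [-18.2  16.   -8.9 -52.6 -72.2  46.4] F [0.3 0.2 0.7] gap -0.0
shift [-0.26  2.53 -1.5 ] turn [11.24 -3.62  7.78]
[ 0.49063722 -0.08339512  0.26328359]
```

Model and robot agree. Continuing along the path.

```bash
python3 -m creep '[1,0,-0.1,-0.1,0.6,-0.3,0.3, 1,0,-0.1,-0.2,1.2,-0.5,0.6, 1,0,-0.2,-0.3,1.7,-0.8,0.9, 1,0,-0.2,-0.4,2.3,-1.1,1.1, 1,-0.1,-0.3,-0.5,2.9,-1.35,1.4]'
python3 -m creep '[1,0,0,-0.1,0.6,-0.2,0.3, 1,0,0,-0.2,1.2,-0.4,0.6, 1,0,0,-0.4,1.8,-0.6,1, 1,0,0,-0.5,2.3,-0.8,1.3, 1,0,0,-0.7,2.9,-1.05,1.6]'
python3 -m creep '[1,0,0.1,-0.2,0.6,-0.1,0.4, 1,0,0.2,-0.4,1.2,-0.2,0.8, 1,0.1,0.3,-0.5,1.8,-0.4,1.2, 1,0.1,0.4,-0.7,2.4,-0.5,1.6, 1,0.1,0.5,-0.9,3,-0.65,1.9]'
python3 -c "
from kin2 import *
from h import go,read_state
go([.42,-.105,.27],pose(8,0,180))"
```

```text
clock: 4.27
eef_pos: [0.4929, -0.0913, 0.276]
ee_rot: [[0.167, -0.843, 0.512], [-0.575, 0.339, 0.745], [-0.801, -0.418, -0.428]]
wrist_force: [-0.9, 0.9, -0.4]
finger_gap: 0.0003
clock: 4.68
eef_pos: [0.4841, -0.1041, 0.2841]
ee_rot: [[0.108, -0.676, 0.729], [-0.415, 0.636, 0.651], [-0.903, -0.373, -0.212]]
wrist_force: [0.0, -0.3, -0.7]
finger_gap: 0.0004
clock: 5.1
eef_pos: [0.4592, -0.1119, 0.2818]
ee_rot: [[0.052, -0.432, 0.9], [-0.226, 0.873, 0.432], [-0.973, -0.226, -0.052]]
wrist_force: [-0.2, 0.4, 0.4]
finger_gap: 0.0001
t 5.1 pos [ 0.4592 -0.1119  0.2818] q [ -45.    15.3  -30.7 -102.1  -74.5   60.2] F [-0.2  0.4  0.4] gap 0.0001
shift [ 0.31  1.02 -1.27] turn [ 2.99 -0.16  2.24]
```

```bash
python3 -m creep '[1,0.1,0.2,-0.2,0.6,0,0.4, 1,0.1,0.4,-0.5,1.2,-0.1,0.9, 1,0.2,0.6,-0.7,1.8,-0.1,1.3, 1,0.3,0.8,-1,2.4,-0.1,1.8, 1,0.3,1,-1.2,3,-0.16,2.2]'
python3 -m creep '[1,1,0,0,0,0,0, 1,2,0,0,0,0,0, 1,3,0,0,0,0,0, 1,4,0,0,0,0,0, 1,5,0,0,0,0,0]'
python3 -c "
from kin2 import *
from h import go,read_state
go([.43,-.10,.105],pose(8,0,180))"
```

```text
clock: 5.52
eef_pos: [0.4216, -0.1047, 0.2702]
ee_rot: [[0.001, -0.138, 0.99], [-0.003, 0.99, 0.138], [-1.0, -0.003, 0.0]]
wrist_force: [0.4, 0.5, 0.3]
finger_gap: -0.0002
clock: 5.93
eef_pos: [0.4225, -0.1059, 0.1443]
ee_rot: [[0.002, -0.14, 0.99], [-0.007, 0.99, 0.14], [-1.0, -0.007, 0.001]]
wrist_force: [1.1, -0.8, -0.9]
finger_gap: 0.0001
t 5.9333 pos [ 0.4225 -0.1059  0.1443] q [ -53.1   46.3  -49.  -118.8  -92.6   95. ] F [ 1.1 -0.8 -0.9] gap 0.0001
shift [1.57 0.2  0.33] turn [0.01 0.01 0.07]
```

Now I'll go down to about z 0.10 and take a look.

```bash
python3 -m creep '[1,0.6,0,0,0,0,0, 1,1.2,0.1,0.1,0,0,0, 1,1.7,0.2,0.2,0,0,0, 1,1.7,0.2,0.3,0,0,0, 1,1.7,0.2,0.3,0,0,0]'
python3 - <<'E'
from h import *
for n in("side","top"):
    a=vision.get_image(n)[:,:,::-1]; cv2.imwrite(f"pics/{n}1.png",a)
a=cv2.imread("pics/side1.png")[190:340,220:460]; b=cv2.imread("pics/top1.png")[170:330,240:440]
cv2.imwrite("pics/e1.png",cv2.resize(cv2.convertScaleAbs(a,alpha=1.5),None,fx=3.3,fy=3.3,interpolation=3)); cv2.imwrite("pics/e2.png",cv2.resize(cv2.convertScaleAbs(b,alpha=1.5),None,fx=3.5,fy=3.5,interpolation=3))
go([.5,-.1,.1])
E
```

```text
clock: 6.35
eef_pos: [0.4295, -0.0999, 0.1022]
ee_rot: [[0.001, -0.141, 0.99], [-0.004, 0.99, 0.141], [-1.0, -0.004, 0.0]]
wrist_force: [-0.2, -0.0, 0.8]
finger_gap: 0.0004
t 6.45 pos [ 0.4291 -0.1001  0.1037] q [ -51.5   55.5  -48.1 -119.7  -96.9  102.2] F [-0.5  0.3 -0.2] gap -0.0001
shift [ 0.16 -0.39  2.81] turn [0. 0. 0.]
```

View pics/e1.png

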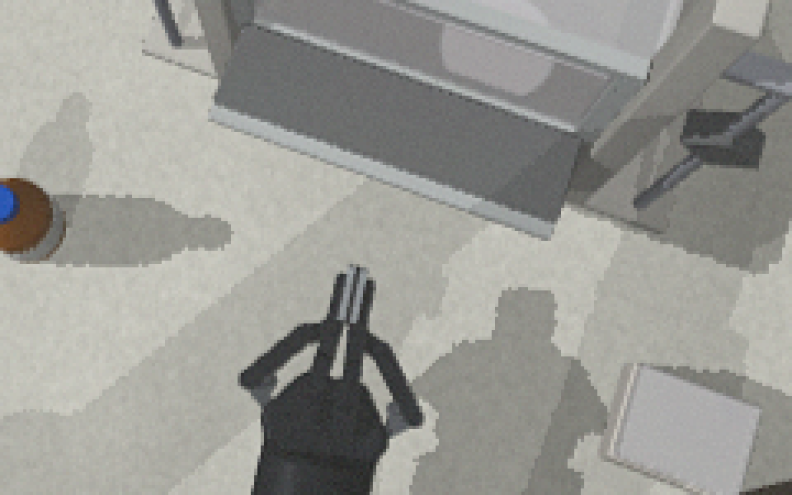

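View pics/e2.png

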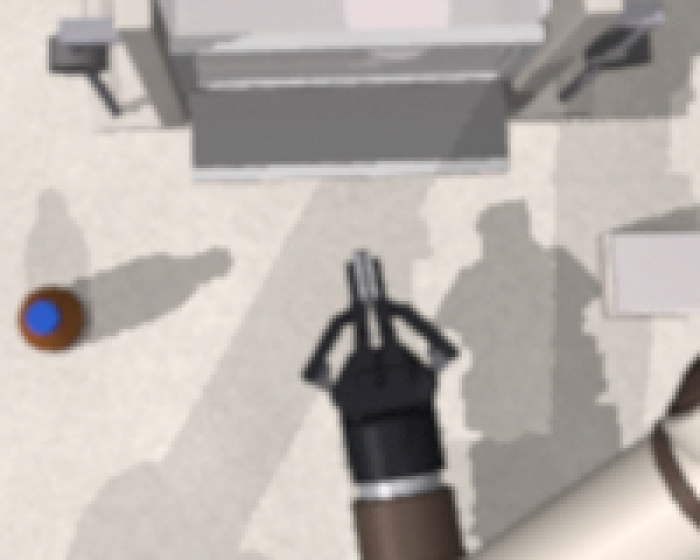

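```bash
python3 -m creep '[1,0,0,0.7,0,0,0, 1,0,0,1.5,0,0,0, 1,0,0,2.4,0,0,0, 1,0,0,3.1,0,0,0, 1,0,0,3.5,0,0,0]'
python3 -m creep '[1,-0.1,0,0,0,0,0, 1,-0.2,0,0,0,0,0, 1,-0.4,0,0,0,0,0, 1,-0.6,0,0,0,0,0, 1,-0.8,0,0,0,0,0]'
python3 -c "
from h import *
go([.515,-.09,.12])"
```

```text
clock: 6.87
eef_pos: [0.517, -0.0879, 0.1054]
ee_rot: [[0.006, -0.14, 0.99], [-0.009, 0.99, 0.14], [-1.0, -0.01, 0.005]]
wrist_force: [0.0, 0.4, 1.1]
finger_gap: 0.0005
clock: 7.28
eef_pos: [0.515, -0.0884, 0.1235]
ee_rot: [[0.001, -0.138, 0.99], [-0.005, 0.99, 0.138], [-1.0, -0.005, 0.0]]
wrist_force: [0.9, 0.4, -0.5]
finger_gap: -0.0001
t 7.2833 pos [ 0.515  -0.0884  0.1235] q [ -41.5   46.8  -42.2 -130.6  -89.3   89.5] F [ 0.9  0.4 -0.5] gap -0.0001
shift [ 0.14 -0.06 -0.01] turn [0. 0. 0.]
```

```bash
for i in 1; do python3 -m creep '[1,-0.06,0,0,0,0,0, 1,-0.12,0,0,0,0,0, 1,-0.18,0,0,0,0,0, 1,-0.24,0,0,0,0,0, 1,-0.3,0,0,0,0,0]'; done
python3 -m creep '[1,-0.06,0,0,0,0,0, 1,-0.12,0,0,0,0,0, 1,-0.18,0,0,0,0,0, 1,-0.24,0,0,0,0,0, 1,-0.3,0,0,0,0,0]'
```

```text
clock: 7.7
eef_pos: [0.5155, -0.0882, 0.1299]
ee_rot: [[-0.001, -0.139, 0.99], [-0.005, 0.99, 0.139], [-1.0, -0.005, -0.001]]
wrist_force: [-2.2, -2.9, -3.1]
finger_gap: -0.0002
clock: 8.12
eef_pos: [0.5156, -0.0881, 0.1381]
ee_rot: [[0.001, -0.139, 0.99], [-0.006, 0.99, 0.139], [-1.0, -0.006, 0.001]]
wrist_force: [-1.2, -1.4, -3.7]
finger_gap: -0.0003
```

```bash
python3 -m creep '[1,-0.06,0,0,0,0,0, 1,-0.12,0,0,0,0,0, 1,-0.18,0,0,0,0,0, 1,-0.24,0,0,0,0,0, 1,-0.3,0,0,0,0,0]'
```

```text
clock: 8.53
eef_pos: [0.5156, -0.088, 0.1457]
ee_rot: [[0.002, -0.139, 0.99], [-0.006, 0.99, 0.139], [-1.0, -0.006, 0.001]]
wrist_force: [-1.7, -1.3, -3.1]
finger_gap: -0.0002
```

```bash
python3 -m creep '[1,-0.07,0,0,0,0,0, 1,-0.15,0,0,0,0,0, 1,-0.23,0,0,0,0,0, 1,-0.31,0,0,0,0,0, 1,-0.39,0,0,0,0,0]'
python3 -m creep '[1,-0.08,0,0,0,0,0, 1,-0.16,0,0,0,0,0, 1,-0.24,0,0,0,0,0, 1,-0.32,0,0,0,0,0, 1,-0.4,0,0,0,0,0]'
python3 -m creep '[1,-0.08,0,0,0,0,0, 1,-0.16,0,0,0,0,0, 1,-0.24,0,0,0,0,0, 1,-0.32,0,0,0,0,0, 1,-0.4,0,0,0,0,0]'
python3 -m creep '[1,-0.08,0,0,0,0,0, 1,-0.16,0,0,0,0,0, 1,-0.23,0,0,0,0,0, 1,-0.29,0,0,0,0,0, 1,-0.35,0,0,0,0,0]'
python3 -m creep '[1,-0.06,0,0,0,0,0, 1,-0.11,0,0,0,0,0, 1,-0.15,0,0,0,0,0, 1,-0.18,0,0,0,0,0, 1,-0.2,0,0,0,0,0]'
python3 - <<'E'
from h import *
for n in("side","top"):
    a=vision.get_image(n)[:,:,::-1]; cv2.imwrite(f"pics/{n}2.png",a)
def crop(f,x0,y0,x1,y1,k,o):
    a=cv2.imread(f)[y0:y1,x0:x1]; a=cv2.convertScaleAbs(a,alpha=1.5)
    a=cv2.resize(a,None,fx=k,fy=k,interpolation=cv2.INTER_CUBIC)
    for x in range((x0+9)//10*10,x1,10): cv2.putText(a,str(x),((x-x0)*k,8),0,.3,(0,255,255)); cv2.line(a,((x-x0)*k,10),((x-x0)*k,14),(0,255,255))
    for y in range((y0+9)//10*10,y1,10): cv2.putText(a,str(y),(0,(y-y0)*k+3),0,.3,(0,255,255))
    cv2.imwrite(o,a)
crop("pics/side2.png",265,180,465,300,4,"pics/f1.png")
go([.515,-.09,.2175])
E
```

```text
clock: 8.95
eef_pos: [0.5156, -0.088, 0.1555]
ee_rot: [[0.002, -0.139, 0.99], [-0.006, 0.99, 0.139], [-1.0, -0.006, 0.001]]
wrist_force: [-0.8, -2.0, -3.7]
finger_gap: -0.0
clock: 9.37
eef_pos: [0.5156, -0.0879, 0.1655]
ee_rot: [[0.002, -0.139, 0.99], [-0.006, 0.99, 0.139], [-1.0, -0.006, 0.001]]
wrist_force: [-1.2, -3.3, -3.9]
finger_gap: -0.0002
clock: 9.78
eef_pos: [0.5156, -0.0878, 0.1755]
ee_rot: [[0.002, -0.139, 0.99], [-0.006, 0.99, 0.139], [-1.0, -0.006, 0.001]]
wrist_force: [0.6, -2.5, -2.8]
finger_gap: 0.0001
clock: 10.2
eef_pos: [0.5155, -0.0877, 0.1842]
ee_rot: [[0.002, -0.139, 0.99], [-0.006, 0.99, 0.139], [-1.0, -0.006, 0.001]]
wrist_force: [0.7, -2.4, -2.7]
finger_gap: -0.0005
clock: 10.62
eef_pos: [0.5155, -0.0877, 0.1892]
ee_rot: [[0.002, -0.139, 0.99], [-0.006, 0.99, 0.139], [-1.0, -0.006, 0.001]]
wrist_force: [1.7, -2.2, -3.5]
finger_gap: -0.0
t 10.7167 pos [ 0.5155 -0.0876  0.1892] q [ -41.1   34.2  -42.1 -130.   -81.2   79.9] F [ 1.5 -1.  -2.8] gap -0.0002
shift [-1.13 -0.1  -0.03] turn [0. 0. 0.]
```

View pics/f1.png

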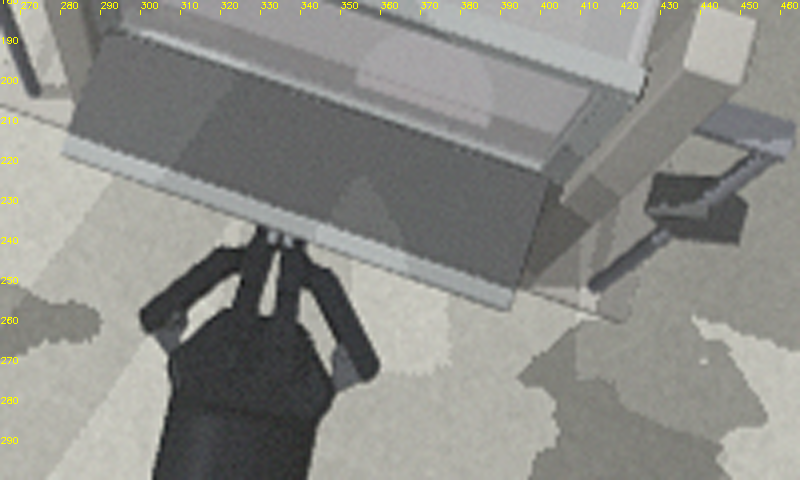

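```bash
cat > lip.py <<'E'
import sys
from h import *
np.set_printoptions(precision=4,suppress=True)
# fit the lower edge of the lip's bright front band by column-wise gradient, vs predicted line for heights
def edge(img,n,z,ys):
    g=cv2.GaussianBlur(img,(0,0),.7).mean(2); out=[]
    return g
def meas(f,n,pts):
    for uv in pts: print(f,n,uv,loc(onplane(n,uv,wor(-.172,0,0),X)))
meas("0","side",[(285,227.5),(387.5,262)])
meas("2","side",[(280.5,219),(391.5,257.5)])
for z in(.138,.200,.2285): print(z,[proj("side",wor(-.172,y,z)).round(1) for y in(.12,-.12)],[proj("top",wor(-.172,y,z)).round(1) for y in(.12,-.12)])
E
python3 lip.py
```

```text
0 side (285, 227.5) [-0.172   0.1137  0.1404]
0 side (387.5, 262) [-0.172  -0.1199  0.1578]
2 side (280.5, 219) [-0.172   0.1176  0.2068]
2 side (391.5, 257.5) [-0.172  -0.1184  0.2113]
0.138 [array([282.5, 226.8]), array([386. , 263.5])] [array([294.2, 222.8]), array([384. , 219.8])]
0.2 [array([279.7, 219.5]), array([391.2, 258.7])] [array([292.9, 220.2]), array([387.6, 217. ])]
0.2285 [array([278.3, 215.7]), array([393.9, 256.3])] [array([292.3, 218.9]), array([389.4, 215.6])]
```

```bash
python3 - <<'E'
from h import *
for n in("side","top"):
    a=np.mean([vision.get_image(n).astype(float) for _ in range(6)],0)[:,:,::-1]; np.save(f"pics/{n}a.npy",a); cv2.imwrite(f"pics/{n}a.png",a)
def crop(n,x0,y0,x1,y1,k,o):
    a=np.load(f"pics/{n}a.npy")[y0:y1,x0:x1]; a=np.clip(a*1.5,0,255).astype(np.uint8)
    a=cv2.resize(a,None,fx=k,fy=k,interpolation=cv2.INTER_CUBIC)
    for x in range((x0+4)//5*5,x1,5): c=int((x-x0+.5)*k); cv2.line(a,(c,0),(c,a.shape[0]),(0,200,200) if x%10==0 else (0,120,120),1); cv2.putText(a,str(x),(c+1,8),0,.3,(0,0,255))
    for y in range((y0+4)//5*5,y1,5): c=int((y-y0+.5)*k); cv2.line(a,(0,c),(a.shape[1],c),(0,200,200)if y%10==0 else (0,120,120),1); cv2.putText(a,str(y),(0,c-1),0,.3,(0,0,255))
    return a
def hc(*l):
    h=max(z.shape[0] for z in l); return np.hstack([np.pad(z,((0,h-z.shape[0]),(0,8),(0,0))) for z in l])
cv2.imwrite("pics/g1.png",hc(crop("side",258,120,288,152,13,0),crop("side",430,176,460,208,13,0)))
cv2.imwrite("pics/g2.png",hc(crop("side",258,195,290,220,12,0),crop("side",400,240,432,272,12,0)))
cv2.imwrite("pics/g3.png",hc(crop("side",418,216,458,246,18,0)))
cv2.imwrite("pics/g4.png",hc(crop("side",272,205,304,235,12,0),crop("side",375,240,405,268,12,0)))
E
```

```text
[ WARN:0@4.462] global loadsave.cpp:1063 imwrite_ Unsupported depth image for selected encoder is fallbacked to CV_8U.
```

View pics/g1.png

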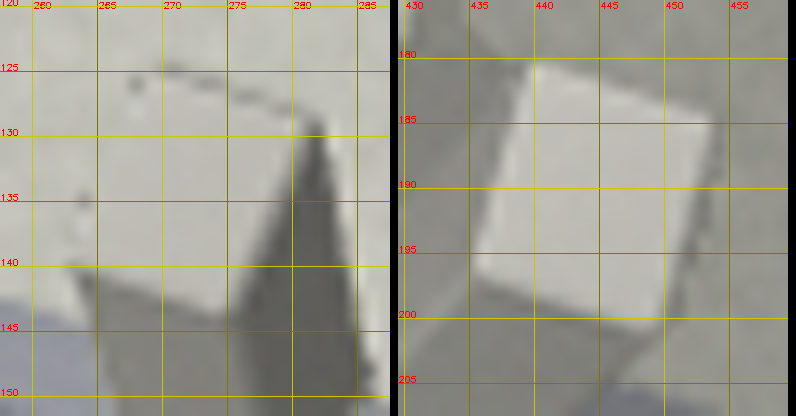

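View pics/g2.png

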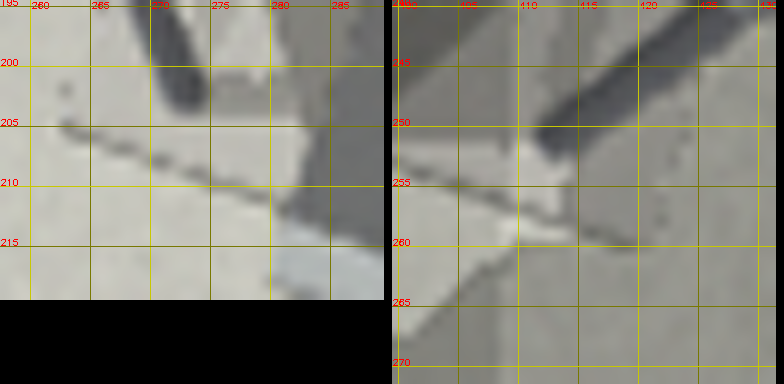

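View pics/g3.png

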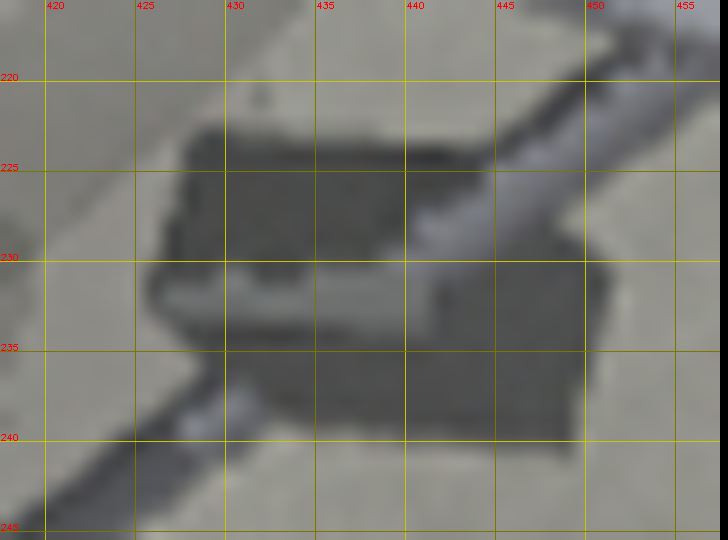

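View pics/g4.png

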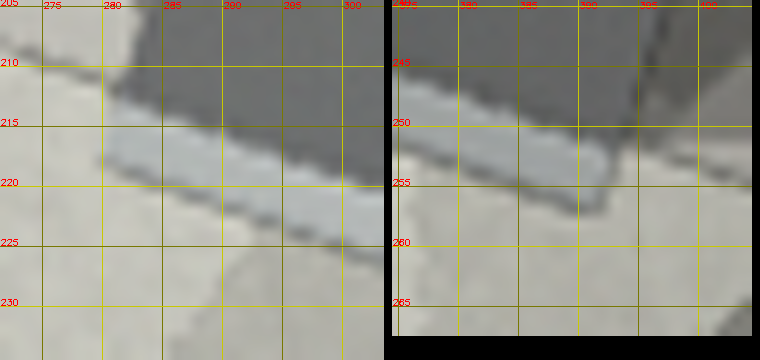

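```bash
cat > pnp.py <<'E'
from h import *
from scipy.optimize import least_squares
np.set_printoptions(precision=4,suppress=True)
K,R,t=C["side"]
M=[((-.080,.128,.42),(281.3,128.3)),((-.110,.128,.42),(274.5,143.7)),((-.110,.152,.42),(263,140)),
((-.080,-.128,.42),(439.5,180.5)),((-.080,-.152,.42),(453.3,184.6)),((-.110,-.152,.42),(449.7,200.9)),((-.110,-.128,.42),(435.3,196.7)),
((-.110,.215,.006),(262.5,205)),((-.110,-.215,.006),(420,260.3)),((-.095,.19,.012),(272.7,202.6)),((-.095,-.19,.012),(412.4,251))]
obj=np.array([m[0] for m in M]);img=np.array([m[1] for m in M])
Re=np.c_[X,Y,[0,0,1]]
r0=cv2.Rodrigues(R@Re)[0].ravel(); t0=R@O+t
def pr(p,o): return cv2.projectPoints(np.asarray(o,float),p[:3],p[3:],K,None)[0][:,0]
D=[(-.011,-.024,0,(449,240.8)),(-.011,.024,0,(425.7,232.2)),(.011,-.024,0,(451.3,231)),(.011,0,.024,(444,223.7)),(.011,.024,0,(428.6,222.7))]
def zs(p,tag):
    d=least_squares(lambda z:np.concatenate([pr(p,[(-.095+a,-.19+b,z[0]+c)])[0]-uv for a,b,c,uv in D]),[.23])
    l=least_squares(lambda z:np.concatenate([pr(p,[(-.172,y,z[0])])[0]-uv for y,uv in((.12,(279.6,218)),(-.12,(391.8,257.2)))]),[.2])
    print(tag,"diamond",d.x,d.fun.round(1),"lip",l.x,l.fun.round(1))
print("rms before",(pr(np.r_[r0,t0],obj)-img).round(1).tolist()); zs(np.r_[r0,t0],"nominal")
ok,rv,tv=cv2.solvePnP(obj,img,K,None,r0.reshape(3,1).copy(),t0.reshape(3,1).copy(),True)
p=np.r_[rv.ravel(),tv.ravel()]; print((pr(p,obj)-img).round(1).tolist()); zs(p,"pnp")
# nominal camera, only enclosure x,y,yaw free
def cam(e):
    c,s=np.cos(e[2]),np.sin(e[2]); Rz=np.array([[c,-s,0],[s,c,0],[0,0,1]]); return np.r_[cv2.Rodrigues(R@Rz)[0].ravel(),R@np.array([e[0],e[1],0])+t]
s=least_squares(lambda e:(pr(cam(e),obj)-img).ravel(),[.725,-.079,.015],loss='soft_l1'); print(s.x,s.fun.round(1)); zs(cam(s.x),"xyyaw")
# plus camera height / tilt corrections w/ prior
def cam2(e):
    c=cam(e[:3]); Rr=cv2.Rodrigues(c[:3])[0]; d=cv2.Rodrigues(e[3:6])[0]; return np.r_[cv2.Rodrigues(d@Rr)[0].ravel(),d@c[3:]+e[6:9]]
s=least_squares(lambda e:np.r_[(pr(cam2(e),obj)-img).ravel()/.4,e[3:6]/.003,e[6:9]/.002],np.r_[s.x,np.zeros(6)]); print(s.x); zs(cam2(s.x),"prior"); print((pr(cam2(s.x),obj)-img).round(1).tolist())
E
python3 pnp.py
```

```text
rms before [[1.4, 0.4], [1.2, 1.1], [-1.4, 0.1], [0.7, -1.0], [2.5, -0.1], [1.3, 1.4], [-0.1, 0.5], [-0.4, 0.8], [0.5, 0.8], [0.1, 0.4], [0.6, 0.7]]
nominal diamond [0.2257] [ 0.4  0.4 -0.1  0.9  0.8 -0.1  0.   0.1 -0.2  0.2] lip [0.2109] [-0.4  0.1  0.5  0.6]
[[1.2, 0.1], [1.0, 0.7], [-1.6, -0.2], [-0.5, -1.3], [1.2, -0.4], [0.0, 1.1], [-1.3, 0.1], [-0.3, 0.0], [-0.0, 0.2], [0.1, -0.3], [0.1, 0.1]]
pnp diamond [0.2276] [-0.2 -0.4 -0.7  0.1  0.2 -0.9 -0.6 -0.6 -0.7 -0.6] lip [0.2081] [-0.4 -0.3 -0.5  0.1]
[ 0.7254 -0.0777  0.0139] [ 0.7 -0.2  0.5  0.4 -2.1 -0.5 -0.2 -1.5  1.6 -0.5  0.4  1.  -1.  -0.
 -0.8  0.3 -0.   0.5 -0.3 -0.   0.1  0.5]
xyyaw diamond [0.2275] [ 0.  -0.1 -0.6  0.3  0.4 -0.6 -0.4 -0.5 -0.6 -0.4] lip [0.2091] [-0.9 -0.2 -0.4  0.4]
[ 0.7255 -0.0778  0.0133  0.0013  0.0006 -0.0002  0.      0.0008  0.0024]
prior diamond [0.2276] [-0.2 -0.3 -0.7  0.1  0.2 -0.8 -0.5 -0.6 -0.7 -0.5] lip [0.2083] [-0.5 -0.3 -0.5  0.2]
[[1.1, 0.0], [0.9, 0.7], [-1.7, -0.3], [-0.4, -1.3], [1.3, -0.4], [0.1, 1.0], [-1.2, 0.1], [-0.4, 0.1], [-0.0, 0.2], [0.0, -0.2], [0.1, 0.2]]
```

```bash
cat > prof.py <<'E'
import sys
sys.argv=['x']
exec(open('pnp.py').read().split("print(\"rms before\"")[0])
from scipy.ndimage import map_coordinates
p=np.array(0)
ok,rv,tv=cv2.solvePnP(obj,img,K,None,r0.reshape(3,1).copy(),t0.reshape(3,1).copy(),True); p=np.r_[rv.ravel(),tv.ravel()]
def run(f,lz,ys):
    g=(np.load(f) if f.endswith('npy') else cv2.imread(f).astype(float)).mean(2)
    # sample along vertical line x=-.172 for zz, average over y
    zz=np.arange(lz-.06,lz+.06,.002); acc=[]
    for y in ys:
        uv=pr(p,[(-.172,y,z) for z in zz]); acc.append(map_coordinates(g,[uv[:,1],uv[:,0]],order=1))
    return zz,np.array(acc)
if __name__=="__main__":
    zz,a=run("pics/sidea.npy",.205,np.linspace(-.11,-.04,30)); print("now right"); print(np.c_[zz,a.mean(0)].round(3)[::1].tolist())
    zz,a=run("pics/sidea.npy",.205,np.linspace(.03,.11,30)); print("now left"); print(a.mean(0).round(0).tolist())
E
python3 prof.py
```

```text
now right
[[0.145, 125.255], [0.147, 125.204], [0.149, 125.124], [0.151, 125.023], [0.153, 124.919], [0.155, 124.803], [0.157, 124.703], [0.159, 124.621], [0.161, 124.614], [0.163, 124.654], [0.165, 124.687], [0.167, 124.74], [0.169, 124.786], [0.171, 124.816], [0.173, 124.829], [0.175, 124.813], [0.177, 124.819], [0.179, 124.839], [0.181, 124.869], [0.183, 124.881], [0.185, 124.944], [0.187, 125.109], [0.189, 125.358], [0.191, 125.502], [0.193, 125.217], [0.195, 123.872], [0.197, 121.035], [0.199, 116.454], [0.201, 110.374], [0.203, 103.895], [0.205, 98.354], [0.207, 94.95], [0.209, 94.192], [0.211, 95.731], [0.213, 98.844], [0.215, 102.509], [0.217, 105.859], [0.219, 108.561], [0.221, 110.551], [0.223, 111.737], [0.225, 112.251], [0.227, 112.267], [0.229, 111.937], [0.231, 111.551], [0.233, 111.276], [0.235, 111.146], [0.237, 111.199], [0.239, 111.501], [0.241, 112.0], [0.243, 112.632], [0.245, 113.084], [0.247, 112.58], [0.249, 110.245], [0.251, 105.451], [0.253, 98.559], [0.255, 90.505], [0.257, 82.827], [0.259, 76.472], [0.261, 71.809], [0.263, 68.818], [0.265, 67.088]]
now left
[117.0, 117.0, 117.0, 117.0, 117.0, 117.0, 117.0, 117.0, 117.0, 117.0, 118.0, 118.0, 118.0, 118.0, 118.0, 118.0, 118.0, 118.0, 118.0, 118.0, 119.0, 119.0, 119.0, 119.0, 119.0, 117.0, 115.0, 111.0, 106.0, 102.0, 98.0, 96.0, 97.0, 99.0, 103.0, 107.0, 110.0, 112.0, 114.0, 115.0, 116.0, 116.0, 116.0, 116.0, 116.0, 117.0, 117.0, 117.0, 118.0, 118.0, 119.0, 118.0, 115.0, 110.0, 103.0, 95.0, 87.0, 81.0, 76.0, 73.0, 71.0]
```

```bash
cat > dia.py <<'E'
exec(open('prof.py').read().split("if __name__")[0])
g=np.load("pics/sidea.npy").mean(2)
def edge(xl,ys,sgn,z0=.2276):
    s=np.arange(-.04,.04,.001); acc=[]
    for y in ys:
        ze=z0+sgn*(.024-abs(y+.19)); uv=pr(p,[(xl,y,ze+d) for d in s]); acc.append(map_coordinates(g,[uv[:,1],uv[:,0]],order=1))
    a=np.mean(acc,0); mid=None
    i=np.argmax(np.abs(np.gradient(a))); print(xl,sgn,ys[0],"steepest at offset mm",(s[i]*1000).round(1), a[::6].round(0).tolist())
    # half crossing
    lo,hi=a.min(),np.percentile(a,90); h=(lo+hi)/2; c=np.where(np.diff(np.sign(a-h)))[0]; print("   half at",(s[c]*1000).round(1))
edge(-.106,np.linspace(-.211,-.200,12),-1)
edge(-.106,np.linspace(-.178,-.168,12),-1)
edge(-.084,np.linspace(-.185,-.170,12),1)
edge(-.084,np.linspace(-.211,-.205,8),1)
E
python3 dia.py
```

```text
-0.106 -1 -0.211 steepest at offset mm -4.0 [96.0, 96.0, 96.0, 96.0, 97.0, 94.0, 77.0, 60.0, 52.0, 53.0, 57.0, 61.0, 66.0, 70.0]
   half at [-4.]
-0.106 -1 -0.178 steepest at offset mm -2.0 [90.0, 90.0, 90.0, 91.0, 91.0, 92.0, 86.0, 62.0, 59.0, 62.0, 66.0, 68.0, 57.0, 53.0]
   half at [-1.]
-0.084 1 -0.185 steepest at offset mm -4.0 [60.0, 57.0, 54.0, 52.0, 49.0, 50.0, 71.0, 92.0, 97.0, 97.0, 97.0, 97.0, 97.0, 98.0]
   half at [-4.]
-0.084 1 -0.211 steepest at offset mm -1.0 [53.0, 54.0, 53.0, 53.0, 54.0, 53.0, 57.0, 87.0, 95.0, 94.0, 95.0, 94.0, 94.0, 95.0]
   half at [-1.]
```

```bash
python3 -m creep '[1,-0.03,0,0,0,0,0, 1,-0.08,0,0,0,0,0, 1,-0.15,0,0,0,0,0, 1,-0.22,0,0,0,0,0, 1,-0.29,0,0,0,0,0]'
python3 -m creep '[1,-0.07,0,0,0,0,0, 1,-0.14,0,0,0,0,0, 1,-0.21,0,0,0,0,0, 1,-0.28,0,0,0,0,0, 1,-0.35,0,0,0,0,0]'
python3 -m creep '[1,-0.06,0,0,0,0,0, 1,-0.11,0,0,0,0,0, 1,-0.15,0,0,0,0,0, 1,-0.19,0,0,0,0,0, 1,-0.22,0,0,0,0,0]'
python3 -m creep '[1,-0.03,0,0,0,0,0, 1,-0.05,0,0,0,0,0, 1,-0.07,0,0,0,0,0, 1,-0.07,0,0,0,0,0, 1,-0.07,0,0,0,0,0]'
cat > chk.py <<'E'
import sys
from h import *
a=np.mean([vision.get_image("side").astype(float) for _ in range(4)],0)[:,:,::-1]; np.save(sys.argv[1],a)
F=sys.argv[1]
exec(open('prof.py').read().split("if __name__")[0])
for nm,ys in(("right",np.linspace(-.11,-.05,30)),("left",np.linspace(.03,.11,30))):
    zz,A=run(F,.226,ys); a=A.mean(0); b=a[:8].mean(); m=a[:36].min(); c=np.where(a<(b+m)/2)[0][0]; print(nm,"lip half-crossing z",zz[c-1]+.002*(a[c-1]-(b+m)/2)/(a[c-1]-a[c]))
go([.515,-.09,.2132])
E
python3 chk.py pics/sideb.npy
```

```text
clock: 11.73
eef_pos: [0.5154, -0.0875, 0.1963]
ee_rot: [[0.001, -0.14, 0.99], [-0.006, 0.99, 0.14], [-1.0, -0.006, 0.0]]
wrist_force: [0.1, 0.5, -3.4]
finger_gap: 0.0002
clock: 12.15
eef_pos: [0.5154, -0.0875, 0.2052]
ee_rot: [[0.002, -0.14, 0.99], [-0.006, 0.99, 0.14], [-1.0, -0.006, 0.001]]
wrist_force: [1.4, 1.0, -3.6]
finger_gap: -0.0002
clock: 12.57
eef_pos: [0.5154, -0.0875, 0.2106]
ee_rot: [[0.002, -0.139, 0.99], [-0.006, 0.99, 0.139], [-1.0, -0.006, 0.001]]
wrist_force: [0.4, 0.7, -3.5]
finger_gap: 0.0003
clock: 12.98
eef_pos: [0.5154, -0.0875, 0.2124]
ee_rot: [[0.002, -0.139, 0.99], [-0.006, 0.99, 0.139], [-1.0, -0.006, 0.001]]
wrist_force: [-0.5, 1.0, -3.6]
finger_gap: -0.0001
right lip half-crossing z 0.22501038952992483
left lip half-crossing z 0.22462574091619583
t 13.1833 pos [ 0.5154 -0.0875  0.2124] q [ -40.9   29.7  -41.5 -129.5  -77.9   76. ] F [-0.3  0.6 -2.1] gap -0.0001
shift [-0.03 -0.1  -0.03] turn [0. 0. 0.]
```

```bash
python3 -m creep '[1,-0.01,0,0,0,0,0, 1,-0.02,0,0,0,0,0, 1,-0.03,0,0,0,0,0, 1,-0.03,0,0,0,0,0, 1,-0.03,0,0,0,0,0]'
python3 -m creep '[1,0.03,0,0,0,0,0, 1,0.1,0,0,0,0,0, 1,0.2,0,0,0,0,0, 1,0.35,0,0,0,0,0, 1,0.5,0,0,0,0,0]'
python3 chk.py pics/sidec.npy
```

```text
clock: 13.6
eef_pos: [0.5154, -0.0875, 0.213]
ee_rot: [[0.002, -0.139, 0.99], [-0.006, 0.99, 0.139], [-1.0, -0.006, 0.001]]
wrist_force: [-0.7, 1.2, -3.6]
finger_gap: -0.0001
clock: 14.02
eef_pos: [0.5157, -0.0879, 0.2006]
ee_rot: [[0.003, -0.139, 0.99], [-0.007, 0.99, 0.139], [-1.0, -0.007, 0.002]]
wrist_force: [-0.6, 0.5, -1.2]
finger_gap: 0.0001
right lip half-crossing z 0.22550655979907663
left lip half-crossing z 0.22523351215025555
t 14.2167 pos [ 0.5156 -0.0877  0.2002] q [ -41.    32.1  -41.8 -129.8  -79.6   78. ] F [0.3 0.5 0.6] gap 0.0003
shift [-0.52 -0.09 -0.03] turn [0. 0. 0.]
```

```bash
python3 -m creep '[1,0.2,0,-0.2,0,0,0, 1,0.4,0,-0.8,0,0,0, 1,0.4,0,-1.6,0,0,0, 1,0.4,0,-2.4,0,0,0, 1,0.4,0,-3,0,0,0]'
python3 -m creep '[1,0,0,-0.3,0,0,0, 1,0,0,-0.4,0,0,0, 1,0,0,-0.4,0,0,0, 1,0,0,-0.4,0,0,0, 1,0,0,-0.4,0,0,0]'
python3 chk.py pics/sided.npy; python3 - <<'E'
from h import *
a=np.load("pics/sided.npy"); cv2.imwrite("pics/sided.png",np.clip(a*1.4,0,255).astype(np.uint8))
E
```

```text
clock: 14.63
eef_pos: [0.4398, -0.0979, 0.1903]
ee_rot: [[0.001, -0.14, 0.99], [-0.005, 0.99, 0.14], [-1.0, -0.005, 0.001]]
wrist_force: [-1.2, -0.2, 0.3]
finger_gap: -0.0003
clock: 15.05
eef_pos: [0.4319, -0.0996, 0.1905]
ee_rot: [[0.002, -0.14, 0.99], [-0.007, 0.99, 0.14], [-1.0, -0.007, 0.001]]
wrist_force: [-0.2, -0.4, 0.1]
finger_gap: -0.0002
right lip half-crossing z 0.22560610818257223
left lip half-crossing z 0.2251742095471286
t 15.25 pos [ 0.4316 -0.0993  0.1905] q [ -51.3   34.7  -48.8 -120.5  -86.8   84.8] F [-0.3  0.7 -0.2] gap -0.0001
shift [-0.9  -0.1   3.36] turn [0. 0. 0.]
```

View pics/sided.png

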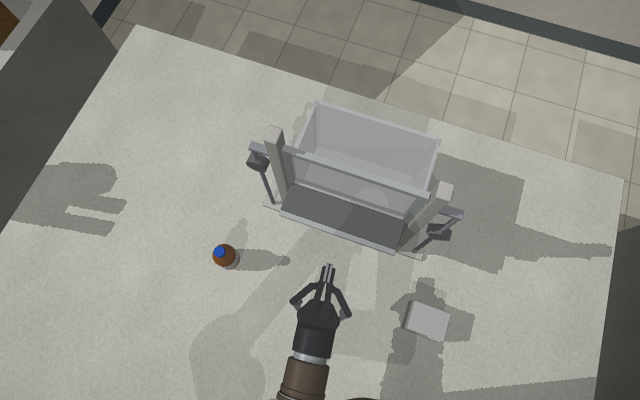

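The picture shows the gripper clear of the lip at (325,265). The lip's front edge runs from (278,216) to (393,254). The bottle (224,255), tip box (427,320) and dish are where they started, and the sash stands still at 0.225 m, so I'm handing in.

```bash
python3 -c "
from cell import job
print(job.sign_off())"
```

```text
the job is handed in; nothing more can be done
None
```

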